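# Drain the flask and hold it down in the sonic bath's sprung ring

## Robot

A 6-joint arm with a two-finger parallel gripper is mounted at the origin on the work surface. World frame = base frame: x ahead of the robot, y to its left, z up, the work surface at z = 0. Lengths are in m, angles in rad, forces in N, time in s.
With the tool pointing down it reaches from about 0.25 to 0.725 m from the base axis. Payload 4 kg.
Tool frame: the origin (TCP) lies on the centre line of the jaws, within the pads' length; the fingertips stand 17 mm ahead of it and the grasp point (between the pads) lies 2 mm behind it; z points along the fingers, x is the direction in which the jaws open and shut, and the axes are right-handed (so a half turn about z gives the same grasp; the last joint's range is limited). The gripper opens to 85 mm and grips with 20 to 120 N. Pads are 22 mm wide; open, the fingers measure 114 mm over their backs; the gripper's body (76 mm by 85 mm) begins 54 mm behind the grasp point. The pads swing forward as they close: fully open they stand 13 mm farther back than shut.
Start: joints at [-1.112, 0.241, 0.005, 1.335, 0, 1.571], TCP at [0.221, -0.448, 0.221] pointing down, gripper open.
Joint ranges: [-2.72, 2.72], [-1.05, 1.87], [-1.09, 1.28], [-1.99, 2.15], [-1.42, 1.44], [-3.14, 3.14]. Speed limits (rad/s): [2.79, 2.79, 3.14, 3.14, 3.14, 3.14].

## Interface

Orientations are given as a unit quaternion [x, y, z, w].
In Python, from workcell import bot gives the robot as it stands.
- The arm moves only by the tool jog_arm, never from a script. Its arguments are lists of equal length, an entry for each row: "jaw": the closure, from 0 (fully open) to 1 (shut); "linear": the shift along the tool's x, y, z in m, a list of three; "delta_rot": the turn, a rotation vector about the tool's x, y, z in degrees, a list of three. A call has exactly 8 rows; each row is the pose to reach, as a shift and turn from the pose commanded when the call began, along the tool's axes at that moment; what a row does not reach only later rows make up. A row lasts 1/12 s, in which the tool goes at most 41.7 mm and 7.16 degrees, less where a joint would pass 70% of its speed; a pose out of reach is approached as far as the arm can. A call with a gripper value outside its range is refused whole. The fingers move at their own pace and stop on an object; the grip force is fixed at half the most. Time passes only in rows, so rows that repeat a pose let the fingers close, or fill a call up. It gives the time, the measured TCP pose, the force and the opening at its end, in the units of the state.
- bot.get_obs(): the state, without advancing time (a new reading comes with each control period).
- bot.camera(name): name is "scene" or "top" or "wrist"; returns (picture, depth): 480x640x3 uint8, red, green, blue; 480x640 float32, m along the optical axis (not along the pixel's ray), 0 where there is no reading.
- bot.calibration(name): a dict with "fovy" (degrees; the focal length in pixels is half the picture's height over the tangent of half this angle, whatever the lens; pixels are square), "cx", "cy" (the principal point, pixels), "origin" and "orientation" of the camera in the world. Camera axes: x right, y down, z forward; pixel columns grow to the right and rows downward; lengths in m; the calibration is good to about 2 mm. A picture is of the moment at which its call begins: read the wrist's pose just before it. calibration takes no time and is no camera call; for the wrist camera it gives the pose at the moment of the call.
- bot.job_done(): hands the job in, once; it reports no verdict.
The state is a dict: "clock": time; "joint_pos": joint angles; "joint_vel": joint speeds; "tau": joint torques, N m; "eef_pos": TCP position; "tool_rot": TCP orientation; "ft_force": force on the tool from outside, world axes, zero at the start; "ft_torque": the same for the moment, N m; "grip_width": finger opening in m.
Only numpy, scipy, OpenCV 4.12 (cv2) and the standard library are available. Lean on these libraries where they do the work, as an engineer would, in place of code of your own. Each camera call takes 0.05 s, during which the arm holds its last target.

## Task

Take the round-bellied flask by its neck, tip it to about 40 degrees over the steel drip tray and keep it there for a second so that its hollow stopper drains, then bring it upright. Next seat it upright in the sprung ring over the bath, press it down with the ring as far as the ring goes, and finish while still holding the flask down there: do not let go, and push on the flask, not on the ring. Leave the other things on the counter standing where they are.

Things in the scene. Friction and masses are not known exactly. Their poses are not given: they have to be found in the camera images.
- flask_center (a point): The round flask: amber glass, 130 mm tall, about 0.11 to 0.18 kg. A ball belly 72 mm in diameter (its centre 36 mm above the underside) on a flat foot 44 mm in diameter; above it a straight neck 28 mm in diameter from about 69 mm up to 118 mm, topped by a grey stopper, also 28 mm wide, from 118 to 130 mm. This point lies on its axis half-way up, 65 mm above its underside; z runs up the axis to the stopper. It starts upright on the counter.
- flask_top (a point): Centre of the flat top of the round flask's stopper, 130 mm above its underside; z as the flask's.
- tray: Fixed square steel drip tray, 200 x 200 mm outside, 18 mm high, walls 4 mm. Origin at the centre of its underside; x and y along its sides. To drain, the top of the stopper must be over the tray, with the flask held clear above it.
- bath: Fixed ultrasonic bath: a steel case 170 mm (x) by 200 mm (y), 95 mm high, with an open tank 100 x 130 mm in its top and a dark panel on its -x face. Origin at the centre of its underside. On its y axis, 82 mm either side of the centre, stand two guide posts up to 139 mm, which carry the ring.
- cradle_seat (a point): Centre of the upper face of the sprung steel ring over the bath's tank, 133 mm above the counter when up; it moves down with the ring. The ring is 62 mm inside and 80 mm outside, 6 mm thick. The flask's belly rests on its inner edge, the foot passing through: seated, the flask's half-way point is about 47 mm above this point and its underside 18 mm below it. z is up.
- cradle (a joint): How far the ring is pressed down, in m: 0 up, 0.030 at its stop. The spring pushes back with about 3.5 N at the top and 12 N at the stop, and the ring rises again when let go; the flask's weight alone does not press it down.
- conical: Bystander: the conical flask, amber glass, 130 mm tall, straight cone 74 mm wide at the foot, with the same 28 mm neck and stopper as the round flask. Origin at the centre of its underside. The two flasks stand one nearer and one farther, either way round.
- beaker: Bystander: white beaker, 70 mm wide, 85 mm high; origin at the centre of its underside.
- bottle: Bystander: white bottle, 64 mm wide, 160 mm high; origin at the centre of its underside.
- jar: Bystander: small jar, 60 mm wide, 70 mm high; origin at the centre of its underside.
- tin: Bystander: aluminium tin, 48 mm wide, 50 mm high; origin at the centre of its underside.

How it is judged:
By the outcome, as a careful person would: the job done as asked, in the order asked, and still so for the second after the job is handed in, while the arm keeps its last pose, push and grip.
It also fails if it takes over 56 s, if anything falls off the work surface, if the arm or the gripper's body presses on something with over 40 N, if the wrist force passes 120 N, or if a joint passes its speed limit or range.

## Working session

There is one attempt and no reset: what is moved stays moved. The work goes in short steps, Python scripts to look and compute and a tool call to move; the robot and the scene stay as the last step left them, time stands still between calls to the robot, and variables do not carry over. Pictures are saved under pics/ and viewed, and the job is handed in when it is done.

Besides the shell and the picture viewer there is one more tool, called after ">>>" in YAML: its name, and indented under it one key for each argument. jog_arm: Moves the arm, as the interface text tells. Its arguments: {"type":"object","properties":{"jaw":{"type":"array","items":{"type":"number"}},"linear":{"type":"array","items":{"type":"array","items":{"type":"number"}}},"delta_rot":{"type":"array","items":{"type":"array","items":{"type":"number"}}}},"required":["jaw","linear","delta_rot"]}

```bash
ls; mkdir -p pics
python3 - <<'E'
from workcell import bot
import cv2,numpy as np
o=bot.get_obs(); print({k:np.round(v,3) for k,v in o.items()})
for n in ["scene","top"]:
    c=bot.calibration(n); print(n,c)
    p,d=bot.camera(n); cv2.imwrite(f"pics/{n}0.png",p[:,:,::-1]); np.save(f"pics/{n}0.npy",d)
    print(d.min(),d.max())
print(bot.get_obs()["clock"])
E
```

```text
pics
{'clock': np.float64(0.0), 'joint_pos': array([-1.112,  0.241,  0.004,  1.335,  0.   ,  1.571]), 'joint_vel': array([-0.   , -0.   ,  0.   ,  0.002, -0.   ,  0.001]), 'tau': array([-1.0000e-03, -3.7231e+01,  2.5241e+01,  1.7000e-02, -0.0000e+00,
        0.0000e+00]), 'eef_pos': array([ 0.221, -0.448,  0.221]), 'tool_rot': array([ 0.849, -0.528, -0.001, -0.001]), 'ft_force': array([-0.723,  0.342, -0.01 ]), 'ft_torque': array([0.063, 0.008, 0.05 ]), 'grip_width': np.float64(0.085)}
scene {'fovy': 52.00220431682324, 'cx': 319.3765111608021, 'cy': 233.3246009823141, 'origin': array([0.92854846, 0.64601573, 1.26182846]), 'orientation': array([ 0.21040936,  0.93796488, -0.26710073, -0.0678748 ])}
0.0 3.4121807
top {'fovy': 54.48368868072139, 'cx': 317.7408819775827, 'cy': 236.0885474700033, 'origin': array([0.44986029, 0.00125916, 1.15594095]), 'orientation': array([ 0.71122424, -0.69805885,  0.06195621, -0.055094  ])}
0.0 1.9452171
0.1
```

View pics/scene0.png

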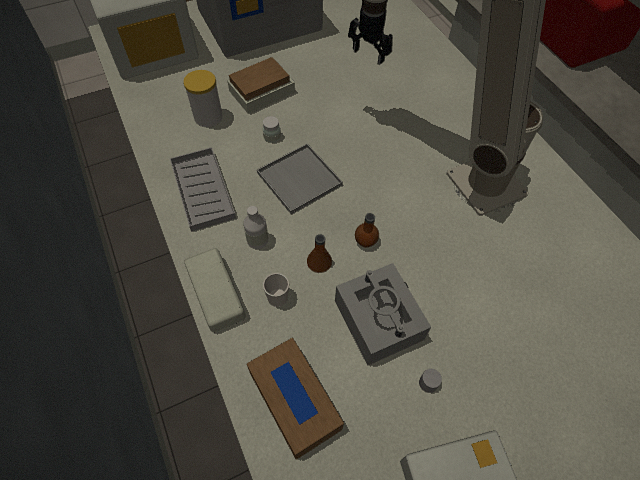

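View pics/top0.png

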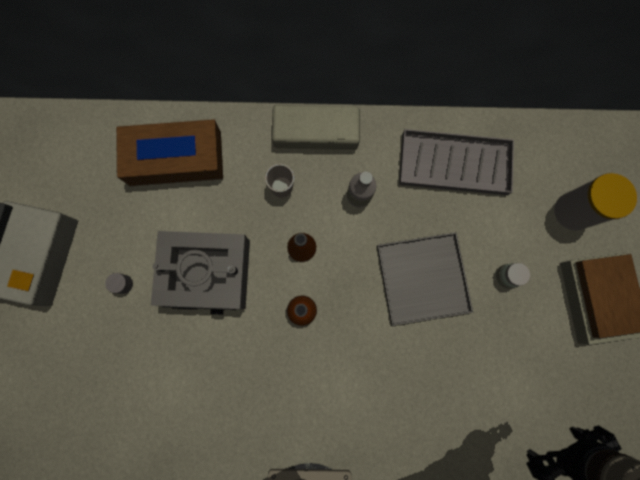

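The scene view shows the round flask at about (367,230) and the conical one at (319,258). In the top view the round flask is the nearer of the two, with its stopper at about (301,310). The tray is at about (424,279), the ring over the bath at (195,270), the jar at (515,276), the bottle at (362,190), the beaker at (280,182) and the tin at (119,284).

```bash
cat > h.py <<'E'
import numpy as np,cv2
from scipy.spatial.transform import Rotation as R
def ray(c,u,v):
    f=240/np.tan(np.radians(c["fovy"]/2))
    d=np.array([(u-c["cx"])/f,(v-c["cy"])/f,1.])
    return R.from_quat(c["orientation"]).apply(d)
def onplane(c,u,v,z):
    d=ray(c,u,v);o=np.array(c["origin"]);return o+d*(z-o[2])/d[2]
def pt(c,u,v,dep): return np.array(c["origin"])+ray(c,u,v)*dep
def cloud(c,d):
    v,u=np.mgrid[0:480,0:640];f=240/np.tan(np.radians(c["fovy"]/2))
    D=np.stack([(u-c["cx"])/f*d,(v-c["cy"])/f*d,d],-1)
    return R.from_quat(c["orientation"]).apply(D.reshape(-1,3)).reshape(480,640,3)+np.array(c["origin"])
def proj(c,P):
    q=R.from_quat(c["orientation"]).inv().apply(np.asarray(P)-np.array(c["origin"]));f=240/np.tan(np.radians(c["fovy"]/2))
    return q[...,0]/q[...,2]*f+c["cx"],q[...,1]/q[...,2]*f+c["cy"]
E
python3 - <<'E'
from workcell import bot
from h import *
for n in ["top","scene"]:
    c=bot.calibration(n);d=np.load(f"pics/{n}0.npy");P=cloud(c,d);P[d==0]=np.nan
    im=cv2.imread(f"pics/{n}0.png");hsv=cv2.cvtColor(im,cv2.COLOR_BGR2HSV)
    print(n)
    m=((hsv[...,0]<16)&(hsv[...,1]>150)&(hsv[...,2]>30)).astype(np.uint8)
    k,l,s,ce=cv2.connectedComponentsWithStats(m)
    for i in range(1,k):
        if 80<s[i,4]<3000: print("amber",s[i],ce[i].round(1), np.nanpercentile(P[l==i][:,2],[5,50,95]).round(3))
    z=P[...,2]
    # points by heights
    for (nm,lo,hi,box) in [("stoppers",.124,.136,(.2,.7,-.05,.15)),("ring",.127,.139,(.2,.7,.12,.45)),("case",.09,.1,(.2,.7,.1,.5)),("tray",.014,.022,(.2,.7,-.35,-.05)),("all",.03,.2,(.2,.8,-.6,.6))]:
        M=((z>lo)&(z<hi)&(P[...,0]>box[0])&(P[...,0]<box[1])&(P[...,1]>box[2])&(P[...,1]<box[3])).astype(np.uint8)
        k,l,s,ce=cv2.connectedComponentsWithStats(M)
        for i in range(1,k):
            if s[i,4]>=15:
                q=P[l==i]; print(nm,s[i],"med",np.median(q,0).round(3),"min",q.min(0).round(3),"max",q.max(0).round(3))
E
python3 - <<'E'
import cv2
im=cv2.imread("pics/top0.png")
cv2.imwrite("pics/top0z.png",cv2.resize(im[220:340,140:340],None,fx=4,fy=4,interpolation=cv2.INTER_CUBIC))
E
```

```text
top
amber [296 235  20  24 178] [308.6 246.5] [0.017 0.043 0.1  ]
amber [288 296  28  29 489] [301.7 310.5] [0.05  0.061 0.069]
stoppers [294 234  13  13 129] med [0.613 0.032 0.13 ] min [0.599 0.019 0.124] max [0.626 0.046 0.134]
stoppers [294 304  13  13 132] med [0.458 0.028 0.131] min [0.445 0.015 0.126] max [0.471 0.042 0.135]
ring [152 250  84  36 729] med [0.545 0.265 0.133] min [0.507 0.173 0.127] max [0.585 0.354 0.139]
case [ 150  231   95   78 3900] med [0.536 0.263 0.095] min [0.459 0.162 0.09 ] max [0.633 0.367 0.1  ]
tray [415 233  41   8  70] med [ 0.646 -0.298  0.018] min [ 0.635 -0.349  0.014] max [ 0.655 -0.249  0.022]
tray [377 239  37  26  89] med [ 0.624 -0.18   0.018] min [ 0.574 -0.245  0.014] max [ 0.638 -0.155  0.022]
tray [381 266  65  60 186] med [ 0.448 -0.191  0.018] min [ 0.427 -0.319  0.014] max [ 0.569 -0.165  0.022]
tray [447 314  11   3  21] med [ 0.453 -0.336  0.018] min [ 0.451 -0.348  0.015] max [ 0.456 -0.323  0.02 ]
all [ 117  162  104   22 1703] med [0.782 0.372 0.078] min [0.761 0.236 0.03 ] max [0.8   0.475 0.086]
all [265 165  29  31 456] me
[... 1854 characters left out ...]
]
all [355 213  24  34 552] med [0.468 0.037 0.063] min [ 0.427 -0.005  0.031] max [0.495 0.063 0.136]
all [309 234  21  32 410] med [0.621 0.042 0.066] min [0.588 0.01  0.03 ] max [0.643 0.059 0.136]
all [ 335  263   96   99 5640] med [0.553 0.271 0.094] min [0.445 0.16  0.03 ] max [0.635 0.365 0.146]
all [263 273  26  31 477] med [0.767 0.071 0.066] min [0.736 0.05  0.03 ] max [0.8   0.12  0.091]
all [ 289  338   55   98 1093] med [0.787 0.393 0.08 ] min [0.764 0.234 0.031] max [0.8   0.477 0.088]
all [421 369  21  22 344] med [0.519 0.468 0.05 ] min [0.494 0.441 0.03 ] max [0.54  0.49  0.057]
all [402 449  25  14  82] med [0.664 0.597 0.088] min [0.624 0.591 0.031] max [0.677 0.6   0.094]
```

View pics/top0z.png

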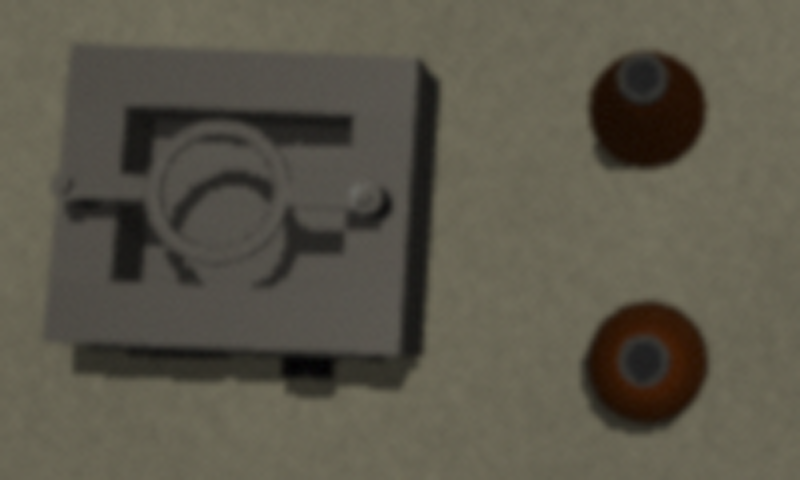

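```bash
cat >> h.py <<'E'
def plan(o,p,q=None,n=8):
    """tool-frame shift and rotvec(deg) from pose o to world p, quat q"""
    Rr=R.from_quat(o["tool_rot"]); lin=Rr.inv().apply(np.array(p)-o["eef_pos"])
    rv=np.zeros(3) if q is None else (Rr.inv()*R.from_quat(q)).as_rotvec(degrees=True)
    print("lin",lin.round(4),"|",np.linalg.norm(lin).round(3),"rot",rv.round(2)); return lin,rv
def down(yaw,tilt=0):
    """tool down, tool x at heading yaw(deg); tilt about tool y (deg)"""
    a=np.radians(yaw); x=np.array([np.cos(a),np.sin(a),0]);z=np.array([0,0,-1.]);y=np.cross(z,x)
    return (R.from_matrix(np.stack([x,y,z],1))*R.from_rotvec([0,tilt,0],degrees=True)).as_quat()
E
python3 - <<'E'
from workcell import bot
from h import *
from scipy.optimize import least_squares
for n in ["top","scene"]:
    c=bot.calibration(n);d=np.load(f"pics/{n}0.npy");P=cloud(c,d);z=P[...,2]
    M=(d>0)&(abs(z-.133)<.006)&(np.hypot(P[...,0]-.546,P[...,1]-.264)<.041)
    q=P[M]
    r=least_squares(lambda t:np.hypot(q[:,0]-t[0],q[:,1]-t[1])-t[2],[.546,.264,.035],loss="soft_l1",f_scale=.003)
    print(n,"ring",r.x.round(4),len(q),np.median(q[:,2]))
    M=(d>0)&(abs(z-.136)<.006)&(np.hypot(P[...,0]-.546,P[...,1]-.264)>.07)&(np.hypot(P[...,0]-.546,P[...,1]-.264)<.1)
    for s in (-1,1):
        g=M&((P[...,1]-.264)*s>0); print(" post",s,np.median(P[g],0).round(4),g.sum())
    M=(d>0)&(abs(z-.018)<.005)&(abs(P[...,0]-.541)<.13)&(abs(P[...,1]+.252)<.13)
    print(" tray",[round(float(x),4) if np.isscalar(x) else np.round(x,4) for x in sum(map(lambda t:list(t) if isinstance(t,tuple) else [t],cv2.minAreaRect(P[M][:,:2].astype(np.float32))),[])])
    M=(d>0)&(abs(z-.130)<.005)&(np.hypot(P[...,0]-.459,P[...,1]-.028)<.02)
    e=cv2.minEnclosingCircle(P[M][:,:2].astype(np.float32)); print(" stopper",e,np.median(P[M],0).round(4))
    M=(d>0)&(z<.062)&(z>.02)&(np.hypot(P[...,0]-.459,P[...,1]-.028)<.045); q=P[M]
    r=least_squares(lambda t:np.linalg.norm(q-[t[0],t[1],.036],axis=1)-.036,[.459,.028],loss="soft_l1",f_scale=.003);print(" belly",r.x.round(4),len(q))
print("move"); plan(bot.get_obs(),[.4595,.028,.24],down(3.5))
E
```

```text
top ring [0.5453 0.2638 0.0355] 432 0.13284795169347396
 post -1 [0.5434 0.1836 0.1341] 62
 post 1 [0.5469 0.3446 0.1345] 63
 tray [0.5413, -0.2703, 0.2001, 0.2011, 10.0486]
 stopper ((0.45753657817840576, 0.027851292863488197), 0.013938415795564651) [0.4579 0.0283 0.1305]
 belly [0.4576 0.0281] 371
scene ring [0.5475 0.2633 0.0354] 309 0.13316094204947193
 post -1 [0.5455 0.1828 0.1341] 43
 post 1 [0.5508 0.3443 0.134 ] 49
 tray [0.5417, -0.2717, 0.2027, 0.2048, 10.0837]
 stopper ((0.45883604884147644, 0.026473574340343475), 0.014996042475104332) [0.46   0.0282 0.1307]
 belly [0.4584 0.0256] 259
move
lin [-0.3211 -0.4244 -0.0188] | 0.532 rot [-6.000e-02  1.000e-01 -6.722e+01]
```

>>> jog_arm:
  jaw: [0, 0, 0, 0, 0, 0, 0, 0]
  linear:
    - [-0.012, -0.015, 0]
    - [-0.032, -0.042, 0]
    - [-0.056, -0.074, 0]
    - [-0.08, -0.106, -0.005]
    - [-0.104, -0.138, -0.01]
    - [-0.128, -0.17, -0.015]
    - [-0.152, -0.202, -0.019]
    - [-0.176, -0.234, -0.019]
  delta_rot:
    - [0, 0, -2]
    - [0, 0, -6]
    - [0, 0, -11]
    - [0, 0, -16]
    - [0, 0, -21]
    - [0, 0, -26]
    - [0, 0, -31]
    - [0, 0, -36]

```text
clock: 0.77
eef_pos: [0.3538, -0.1852, 0.241]
tool_rot: [0.971, -0.238, 0.001, 0.0]
ft_force: [1.5, -0.4, -0.2]
grip_width: 0.0857
```

Run:
```python
from workcell import bot
from h import *
plan(bot.get_obs(),[.4585,.0275,.24],down(3.5))
```

```text
lin [-0.0054 -0.237   0.001 ] | 0.237 rot [ 2.0e-02 -7.0e-02 -3.1e+01]
```

>>> jog_arm:
  jaw: [0, 0, 0, 0, 0, 0, 0, 0]
  linear:
    - [-0.001, -0.035, 0]
    - [-0.002, -0.072, 0]
    - [-0.003, -0.109, 0]
    - [-0.004, -0.146, 0]
    - [-0.005, -0.18, 0]
    - [-0.005, -0.21, 0]
    - [-0.0055, -0.23, 0]
    - [-0.0055, -0.237, 0.001]
  delta_rot:
    - [0, 0, -4.5]
    - [0, 0, -9]
    - [0, 0, -13.5]
    - [0, 0, -18]
    - [0, 0, -22.5]
    - [0, 0, -26]
    - [0, 0, -29]
    - [0, 0, -31]

```text
clock: 1.43
eef_pos: [0.4595, 0.0281, 0.2389]
tool_rot: [0.999, 0.032, -0.0, -0.0]
ft_force: [-0.6, -0.0, 0.0]
grip_width: 0.0853
```

Run:
```python
from workcell import bot
from h import *
o=bot.get_obs();plan(o,[.4585,.0275,.24],down(3.5)); print(o["joint_pos"].round(3))
c=bot.calibration("wrist");p,d=bot.camera("wrist");cv2.imwrite("pics/w1.png",p[:,:,::-1]);np.save("pics/w1.npy",d)
P=cloud(c,d);z=P[...,2]
M=(d>0)&(abs(z-.130)<.006)&(np.hypot(P[...,0]-.459,P[...,1]-.028)<.03)
print(c["origin"],M.sum())
if M.sum()>5: print(cv2.minEnclosingCircle(P[M][:,:2].astype(np.float32)),np.median(P[M],0))
plan(o,[.4585,.0275,.096],down(3.5))
```

```text
lin [-0.0011  0.0006 -0.0011] | 0.002 rot [-0.04  0.01  0.14]
[ 6.100e-02  1.550e-01 -5.700e-02  1.359e+00  1.000e-03  1.568e+00]
[0.45489013 0.10027307 0.3918745 ] 1025
((0.45828062295913696, 0.02686411142349243), 0.014319059439003468) [0.45824634 0.02780239 0.13062297]
lin [-0.001   0.0007  0.1429] | 0.143 rot [-0.04  0.01  0.14]
```

View pics/w1.png

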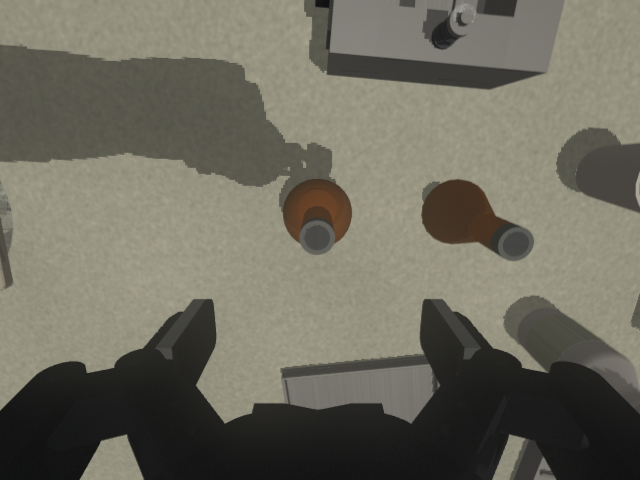

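The wrist picture shows the round flask, stopper at (317,237), centred between the open pads (tips at about x=205 and x=432). The conical flask is off to the right at (515,243). All three cameras agree on the flask axis to about 1 mm, so I descend.

>>> jog_arm:
  jaw: [0, 0, 0, 0, 0, 0, 0, 0]
  linear:
    - [-0.001, 0.0005, 0.012]
    - [-0.001, 0.0005, 0.037]
    - [-0.001, 0.0005, 0.064]
    - [-0.001, 0.0005, 0.09]
    - [-0.001, 0.0005, 0.113]
    - [-0.001, 0.0005, 0.13]
    - [-0.001, 0.0005, 0.14]
    - [-0.001, 0.0005, 0.143]
  delta_rot:
    - [0, 0, 0]
    - [0, 0, 0]
    - [0, 0, 0]
    - [0, 0, 0]
    - [0, 0, 0]
    - [0, 0, 0]
    - [0, 0, 0]
    - [0, 0, 0]

```text
clock: 2.15
eef_pos: [0.4552, 0.0237, 0.0942]
tool_rot: [1.0, 0.028, -0.003, 0.0]
ft_force: [-0.3, -1.1, -0.8]
grip_width: 0.0853
```

>>> jog_arm:
  jaw: [0.3, 0.5, 0.7, 1, 1, 1, 1, 1]
  linear:
    - [0, 0, 0]
    - [0, 0, 0]
    - [0, 0, 0]
    - [0, 0, 0]
    - [0, 0, 0]
    - [0, 0, 0]
    - [0, 0, 0]
    - [0, 0, 0]
  delta_rot:
    - [0, 0, 0]
    - [0, 0, 0]
    - [0, 0, 0]
    - [0, 0, 0]
    - [0, 0, 0]
    - [0, 0, 0]
    - [0, 0, 0]
    - [0, 0, 0]

```text
clock: 2.82
eef_pos: [0.4587, 0.025, 0.0975]
tool_rot: [1.0, 0.029, 0.001, 0.0]
ft_force: [0.4, -0.0, 6.3]
grip_width: 0.0262
```

Run:
```python
from workcell import bot
from h import *
o=bot.get_obs();print(o["eef_pos"].round(4),o["ft_force"].round(2),o["grip_width"])
p,d=bot.camera("wrist");cv2.imwrite("pics/w2.png",p[:,:,::-1])
```

```text
[0.4587 0.025  0.0975] [ 0.38 -0.03  6.27] 0.0261991853266888
```

View pics/w2.png

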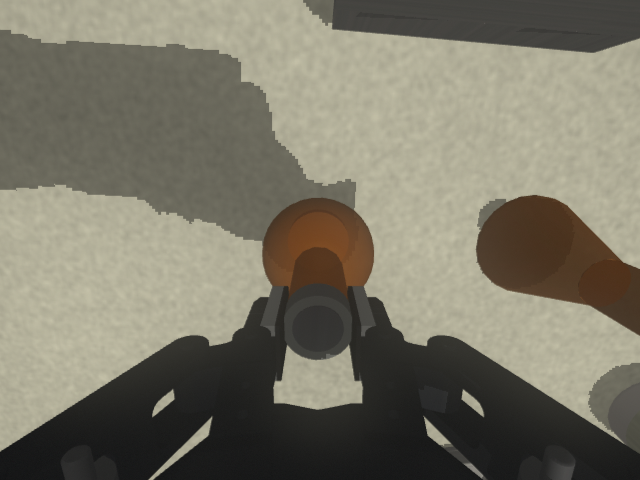

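The grip is on the neck: the pads flank it below the grey stopper at (318,328), with an opening of 26 mm. Now I lift.

>>> jog_arm:
  jaw: [1, 1, 1, 1, 1, 1, 1, 1]
  linear:
    - [0, 0, -0.006]
    - [0, 0, -0.022]
    - [0, 0, -0.046]
    - [0, 0, -0.076]
    - [0, 0, -0.108]
    - [0, 0, -0.14]
    - [0, 0, -0.165]
    - [0, 0, -0.18]
  delta_rot:
    - [0, 0, 0]
    - [0, 0, 0]
    - [0, 0, 0]
    - [0, 0, 0]
    - [0, 0, 0]
    - [0, 0, 0]
    - [0, 0, 0]
    - [0, 0, 0]

```text
clock: 3.53
eef_pos: [0.4583, 0.0251, 0.2796]
tool_rot: [1.0, 0.029, 0.002, -0.0]
ft_force: [-0.1, -0.4, -1.3]
grip_width: 0.0259
```

```bash
cat > chk.py <<'E'
import sys
from workcell import bot
from h import *
tag=sys.argv[1]
o=bot.get_obs();print(o["clock"],o["eef_pos"].round(4),o["ft_force"].round(2),o["grip_width"],o["joint_pos"].round(2))
e=R.from_quat(o["tool_rot"]);print("tool z",e.apply([0,0,1]).round(3),"x",e.apply([1,0,0]).round(3))
c0=bot.calibration("wrist");p,d=bot.camera("wrist");cv2.imwrite(f"pics/{tag}_w.png",p[:,:,::-1]);np.save(f"pics/{tag}_w.npy",d)
for n in sys.argv[2:]:
    p,d=bot.camera(n);cv2.imwrite(f"pics/{tag}_{n}.png",p[:,:,::-1]);np.save(f"pics/{tag}_{n}.npy",d)
E
python3 chk.py lift scene
python3 - <<'E'
from workcell import bot
from h import *
o=bot.get_obs();c=bot.calibration("wrist");d=np.load("pics/lift_w.npy");P=cloud(c,d)
e=R.from_quat(o["tool_rot"]);T=e.inv().apply((P-o["eef_pos"]).reshape(-1,3)).reshape(480,640,3)
im=cv2.imread("pics/lift_w.png");hsv=cv2.cvtColor(im,cv2.COLOR_BGR2HSV)
m=(hsv[...,0]<16)&(hsv[...,1]>120)&(d>0)&(abs(T[...,0])<.05)&(abs(T[...,1])<.05)&(T[...,2]<.15)
q=T[m];print(m.sum(),q.min(0).round(3),q.max(0).round(3))
from scipy.optimize import least_squares
q=q[q[:,2]>.04]
r=least_squares(lambda t:np.linalg.norm(q-t,axis=1)-.036,[0,0,.06],loss="soft_l1",f_scale=.003);print("belly centre in tool",r.x.round(4),len(q),np.abs(r.fun).mean())
m=(d>0)&(abs(T[...,0])<.0125)&(abs(T[...,1])<.03)&(T[...,2]<-.015)&(T[...,2]>-.06); q=T[m]; 
h=np.histogram(q[:,2],30);print(h[0],h[1].round(4))
m=m&(abs(T[...,2]-np.median(q[:,2]))<.005);print("stopper",m.sum(),np.median(T[m],0).round(4),cv2.minEnclosingCircle(T[m][:,:2].astype(np.float32)))
E
```

```text
3.5333 [0.4583 0.0251 0.2796] [-0.13 -0.36 -1.31] 0.02591120360795723 [0.05 0.14 0.03 1.46 0.   1.57]
tool z [ 0.004  0.    -1.   ] x [0.998 0.057 0.004]
7516 [-0.031 -0.037 -0.022] [0.034 0.013 0.054]
belly centre in tool [-0.0002 -0.002   0.0616] 1729 0.00029686056485584263
[  26  436 1386 1270  395   77   53   47   39   42   43   43   40   34
   49   37   38   35   33   42   30   25   25   30   39   40   26   32
   32   38] [-0.0352 -0.0345 -0.0338 -0.0332 -0.0325 -0.0318 -0.0311 -0.0305 -0.0298
 -0.0291 -0.0285 -0.0278 -0.0271 -0.0265 -0.0258 -0.0251 -0.0244 -0.0238
 -0.0231 -0.0224 -0.0218 -0.0211 -0.0204 -0.0197 -0.0191 -0.0184 -0.0177
 -0.0171 -0.0164 -0.0157 -0.015 ]
stopper 3803 [-0.0001 -0.0038 -0.0331] ((-0.0004312207456678152, -0.0021803234703838825), 0.01459997147321701)
```

View pics/lift_scene.png

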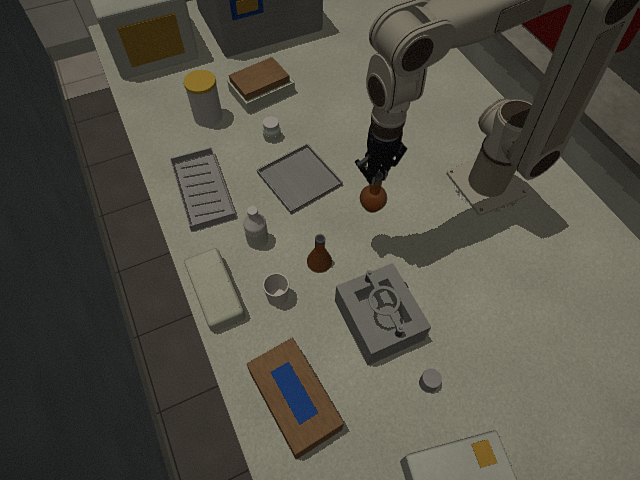

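View pics/lift_w.png

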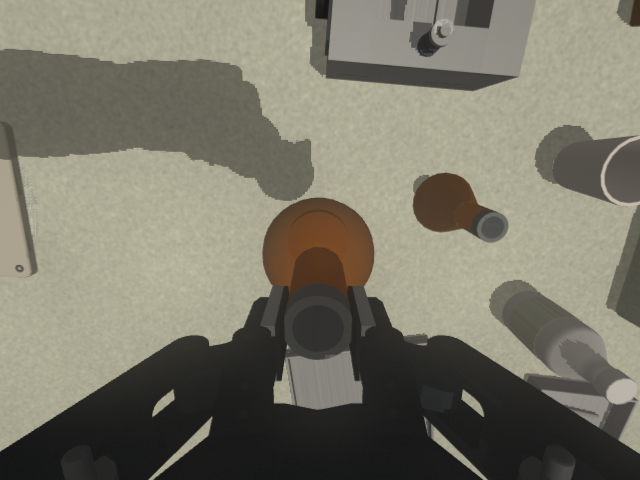

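The lifted flask hangs upright and coaxial with the tool. The wrist view puts its belly at (318,250) and its stopper at (318,325). Measured in the tool frame, the underside is 98 mm ahead and the top 33 mm behind, which spans 131 mm as it should. Next is the tray.

Run:
```python
from workcell import bot
from h import *
plan(bot.get_obs(),[.554,-.278,.28],down(-26.6))
```

```text
lin [ 0.0774  0.308  -0.0004] | 0.318 rot [-0.08 -0.31 29.89]
```

>>> jog_arm:
  jaw: [1, 1, 1, 1, 1, 1, 1, 1]
  linear:
    - [0.002, 0.008, 0]
    - [0.007, 0.026, 0]
    - [0.014, 0.054, 0]
    - [0.022, 0.088, 0]
    - [0.031, 0.122, 0]
    - [0.039, 0.156, 0]
    - [0.048, 0.19, 0]
    - [0.056, 0.224, 0]
  delta_rot:
    - [0, 0, 1]
    - [0, 0, 3]
    - [0, 0, 6]
    - [0, 0, 9]
    - [0, 0, 12]
    - [0, 0, 15]
    - [0, 0, 18.5]
    - [0, 0, 22]

```text
clock: 4.3
eef_pos: [0.5254, -0.1974, 0.2736]
tool_rot: [0.986, -0.165, -0.002, -0.0]
ft_force: [1.3, 0.3, -0.3]
grip_width: 0.0263
```

>>> jog_arm:
  jaw: [1, 1, 1, 1, 1, 1, 1, 1]
  linear:
    - [-0.003, 0.03, 0]
    - [-0.006, 0.055, 0]
    - [-0.008, 0.073, 0]
    - [-0.009, 0.083, 0]
    - [-0.01, 0.087, 0]
    - [-0.01, 0.087, 0]
    - [-0.01, 0.087, 0]
    - [-0.01, 0.087, 0]
  delta_rot:
    - [0, 0, 3]
    - [0, 0, 5]
    - [0, 0, 7]
    - [0, 0, 8]
    - [0, 0, 8]
    - [0, 0, 8]
    - [0, 0, 8]
    - [0, 0, 8]

```text
clock: 4.97
eef_pos: [0.4894, -0.2736, 0.2762]
tool_rot: [0.973, -0.23, -0.0, -0.0]
ft_force: [0.6, 1.1, -1.1]
grip_width: 0.026
```

```bash
python3 chk.py tr top
python3 - <<'E'
from workcell import bot
from h import *
plan(bot.get_obs(),[.554,-.278,.28],down(-26.6))
E
```

```text
4.9667 [ 0.4894 -0.2736  0.2762] [ 0.6   1.06 -1.11] 0.025969779064019552 [-0.51  0.35  0.3   1.52  0.    1.53]
tool z [-0.     0.001 -1.   ] x [ 0.894 -0.448 -0.   ]
lin [ 0.0596 -0.025  -0.0035] | 0.065 rot [-0.01 -0.01 -0.  ]
```

View pics/tr_w.png

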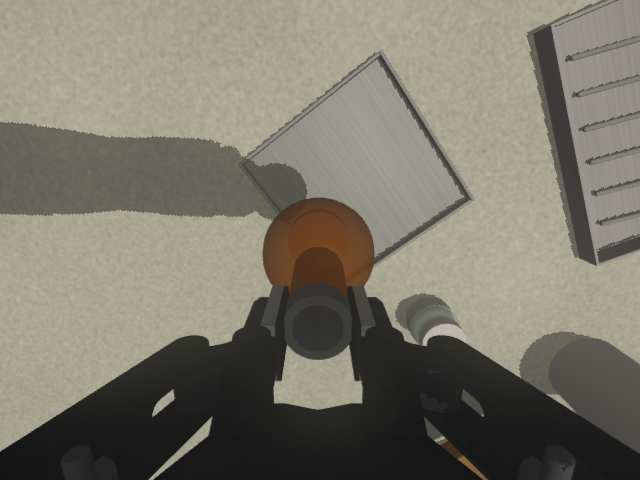

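The wrist view shows the flask upright just off the tray's near edge; the tray is at (355,160). I used the wrong axes for the second shift, so it needs 65 mm of correction. I shift first, then tip.

>>> jog_arm:
  jaw: [1, 1, 1, 1, 1, 1, 1, 1]
  linear:
    - [0.01, -0.005, -0.001]
    - [0.027, -0.012, -0.003]
    - [0.045, -0.019, -0.004]
    - [0.056, -0.023, -0.004]
    - [0.06, -0.025, -0.004]
    - [0.06, -0.025, -0.004]
    - [0.06, -0.025, -0.004]
    - [0.06, -0.025, -0.004]
  delta_rot:
    - [0, 0, 0]
    - [0, 0, 0]
    - [0, 0, 0]
    - [0, 2, 0]
    - [0, 6, 0]
    - [0, 11, 0]
    - [0, 16, 0]
    - [0, 21, 0]

```text
clock: 5.73
eef_pos: [0.5546, -0.2783, 0.2809]
tool_rot: [0.956, -0.226, 0.18, 0.042]
ft_force: [-0.4, -0.1, -1.3]
grip_width: 0.0265
```

>>> jog_arm:
  jaw: [1, 1, 1, 1, 1, 1, 1, 1]
  linear:
    - [0, 0, 0]
    - [0, 0, 0]
    - [0, 0, 0]
    - [0, 0, 0]
    - [0, 0, 0]
    - [0, 0, 0]
    - [0, 0, 0]
    - [0, 0, 0]
  delta_rot:
    - [0, 5, 0]
    - [0, 10, 0]
    - [0, 14, 0]
    - [0, 17, 0]
    - [0, 19, 0]
    - [0, 20, 0]
    - [0, 20, 0]
    - [0, 20, 0]

```text
clock: 6.4
eef_pos: [0.5537, -0.2783, 0.2803]
tool_rot: [0.912, -0.216, 0.34, 0.081]
ft_force: [-0.0, -0.6, -1.5]
grip_width: 0.0261
```

```bash
python3 chk.py tilt scene
python3 - <<'E'
from workcell import bot
from h import *
o=bot.get_obs();e=R.from_quat(o["tool_rot"]);z=e.apply([0,0,1])
print("tilt",np.degrees(np.arccos(-z[2])),"top",(o["eef_pos"]+e.apply([0,-.002,-.033])).round(3),"foot",(o["eef_pos"]+e.apply([0,-.002,.0976])).round(3))
c=bot.calibration("wrist");d=np.load("pics/tilt_w.npy");P=cloud(c,d)
T=e.inv().apply((P-o["eef_pos"]).reshape(-1,3)).reshape(480,640,3)
im=cv2.imread("pics/tilt_w.png");hsv=cv2.cvtColor(im,cv2.COLOR_BGR2HSV)
m=(hsv[...,0]<16)&(hsv[...,1]>120)&(d>0)&(abs(T[...,0])<.05)&(abs(T[...,1])<.05)&(T[...,2]<.15)&(T[...,2]>.04);q=T[m]
from scipy.optimize import least_squares
r=least_squares(lambda t:np.linalg.norm(q-t,axis=1)-.036,[0,0,.06],loss="soft_l1",f_scale=.003);print("belly centre in tool",r.x.round(4),len(q))
E
```

```text
6.4 [ 0.5537 -0.2783  0.2803] [-0.   -0.61 -1.51] 0.02605638004595588 [-0.47 -0.04 -0.42  0.47  0.    1.57]
tool z [ 0.586 -0.294 -0.755] x [ 0.675 -0.339  0.655]
tilt 41.02237784352251 top [ 0.536 -0.268  0.306] foot [ 0.613 -0.306  0.207]
belly centre in tool [-0.0005 -0.0016  0.061 ] 1333
```

View pics/tilt_scene.png

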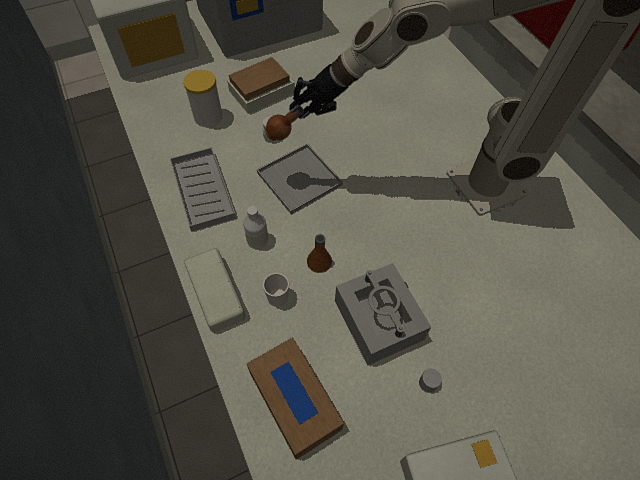

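The scene view shows the flask, belly at (278,127), tipped over the tray, with its shadow falling in the tray at (298,181). The tilt is 41°, the stopper top is at (0.536,-0.268) against a tray centre of (0.5415,-0.271), and the grip has not slipped. I lower it a little so the drops fall a shorter way, then hold.

>>> jog_arm:
  jaw: [1, 1, 1, 1, 1, 1, 1, 1]
  linear:
    - [-0.004, 0, 0.004]
    - [-0.013, 0, 0.015]
    - [-0.025, 0, 0.029]
    - [-0.036, 0, 0.042]
    - [-0.046, 0, 0.053]
    - [-0.05, 0, 0.058]
    - [-0.052, 0, 0.06]
    - [-0.052, 0, 0.06]
  delta_rot:
    - [0, 0, 0]
    - [0, 0, 0]
    - [0, 0, 0]
    - [0, 0, 0]
    - [0, 0, 0]
    - [0, 0, 0]
    - [0, 0, 0]
    - [0, 0, 0]

```text
clock: 7.17
eef_pos: [0.554, -0.2793, 0.2002]
tool_rot: [0.912, -0.216, 0.34, 0.081]
ft_force: [0.2, 0.8, -0.8]
grip_width: 0.0258
```

>>> jog_arm:
  jaw: [1, 1, 1, 1, 1, 1, 1, 1]
  linear:
    - [0, 0, 0]
    - [0, 0, 0]
    - [0, 0, 0]
    - [0, 0, 0]
    - [0, 0, 0]
    - [0, 0, 0]
    - [0, 0, 0]
    - [0, 0, 0]
  delta_rot:
    - [0, 0, 0]
    - [0, 0, 0]
    - [0, 0, 0]
    - [0, 0, 0]
    - [0, 0, 0]
    - [0, 0, 0]
    - [0, 0, 0]
    - [0, 0, 0]

```text
clock: 7.83
eef_pos: [0.554, -0.2793, 0.2011]
tool_rot: [0.911, -0.216, 0.341, 0.081]
ft_force: [-0.1, 0.5, -1.0]
grip_width: 0.026
```

>>> jog_arm:
  jaw: [1, 1, 1, 1, 1, 1, 1, 1]
  linear:
    - [0, 0, 0]
    - [0, 0, 0]
    - [0, 0, 0]
    - [0, 0, 0]
    - [0, 0, 0]
    - [0, 0, 0]
    - [0, 0, 0]
    - [0, 0, 0]
  delta_rot:
    - [0, 0, 0]
    - [0, 0, 0]
    - [0, 0, 0]
    - [0, 0, 0]
    - [0, 0, 0]
    - [0, 0, 0]
    - [0, 0, 0]
    - [0, 0, 0]

```text
clock: 8.5
eef_pos: [0.554, -0.2794, 0.201]
tool_rot: [0.911, -0.216, 0.341, 0.081]
ft_force: [0.1, 0.4, -1.2]
grip_width: 0.0264
```

>>> jog_arm:
  jaw: [1, 1, 1, 1, 1, 1, 1, 1]
  linear:
    - [0, 0, 0]
    - [0, 0, 0]
    - [0, 0, 0]
    - [0, 0, 0]
    - [0, 0, 0]
    - [0, 0, 0]
    - [0, 0, 0]
    - [0, 0, 0]
  delta_rot:
    - [0, 0, 0]
    - [0, 0, 0]
    - [0, 0, 0]
    - [0, 0, 0]
    - [0, 0, 0]
    - [0, 0, 0]
    - [0, 0, 0]
    - [0, 0, 0]

```text
clock: 9.17
eef_pos: [0.554, -0.2794, 0.201]
tool_rot: [0.911, -0.216, 0.341, 0.081]
ft_force: [-0.2, -0.3, -2.6]
grip_width: 0.0262
```

```bash
python3 chk.py tilt2
cat > belly.py <<'E'
import sys
from workcell import bot
from h import *
from scipy.optimize import least_squares
o=bot.get_obs();e=R.from_quat(o["tool_rot"]);z=e.apply([0,0,1])
c=bot.calibration("wrist");d=np.load(f"pics/{sys.argv[1]}_w.npy");P=cloud(c,d)
T=e.inv().apply((P-o["eef_pos"]).reshape(-1,3)).reshape(480,640,3)
im=cv2.imread(f"pics/{sys.argv[1]}_w.png");hsv=cv2.cvtColor(im,cv2.COLOR_BGR2HSV)
m=(hsv[...,0]<16)&(hsv[...,1]>120)&(d>0)&(abs(T[...,0])<.05)&(abs(T[...,1])<.05)&(T[...,2]<.15)&(T[...,2]>.04);q=T[m]
r=least_squares(lambda t:np.linalg.norm(q-t,axis=1)-.036,[0,0,.06],loss="soft_l1",f_scale=.003);print("belly centre in tool",r.x.round(4),len(q))
m=(d>0)&(abs(T[...,0])<.02)&(abs(T[...,1])<.025)&(abs(T[...,2]+.033)<.004)
s=np.array([*cv2.minEnclosingCircle(T[m][:,:2].astype(np.float32))[0],-.033])
ax=s-r.x;ax/=np.linalg.norm(ax);print("stopper",s.round(4),"tool tilt",np.degrees(np.arccos(-z[2])).round(2),"flask tilt",np.degrees(np.arccos(e.apply(ax)[2])).round(2),"top",(o["eef_pos"]+e.apply(s)).round(3),"belly",(o["eef_pos"]+e.apply(r.x)).round(4))
E
python3 belly.py tilt2;  python3 - <<'E'
from workcell import bot
from h import *
plan(bot.get_obs(),[.545,-.273,.30],down(-26.6))
E
```

```text
9.1667 [ 0.554  -0.2794  0.201 ] [-0.21 -0.27 -2.55] 0.026181145979241555 [-0.47  0.05 -0.57  0.24  0.    1.57]
tool z [ 0.586 -0.295 -0.755] x [ 0.674 -0.339  0.656]
belly centre in tool [-0.0005 -0.0016  0.061 ] 1368
stopper [-0.0003 -0.0057 -0.033 ] tool tilt 41.0 flask tilt 40.96 top [ 0.537 -0.264  0.226] belly [ 0.5901 -0.2957  0.1547]
lin [ 0.0567 -0.0016 -0.0818] | 0.1 rot [ 4.0e-02 -4.1e+01 -1.0e-01]
```

Held at 41° over the tray for more than 2 s. Now upright and up.

>>> jog_arm:
  jaw: [1, 1, 1, 1, 1, 1, 1, 1]
  linear:
    - [0.003, 0, -0.004]
    - [0.01, 0, -0.014]
    - [0.019, 0, -0.028]
    - [0.029, 0, -0.042]
    - [0.039, 0, -0.056]
    - [0.047, 0, -0.068]
    - [0.053, 0, -0.077]
    - [0.057, 0, -0.082]
  delta_rot:
    - [0, -2, 0]
    - [0, -7, 0]
    - [0, -13, 0]
    - [0, -19.5, 0]
    - [0, -26, 0]
    - [0, -32, 0]
    - [0, -37.5, 0]
    - [0, -41, 0]

```text
clock: 9.88
eef_pos: [0.5454, -0.2751, 0.3028]
tool_rot: [0.973, -0.231, 0.01, 0.002]
ft_force: [1.2, -1.6, -1.2]
grip_width: 0.0258
```

>>> jog_arm:
  jaw: [1, 1, 1, 1, 1, 1, 1, 1]
  linear:
    - [0, 0, 0]
    - [0, 0, 0]
    - [0, 0, 0]
    - [0, 0, 0]
    - [0, 0, 0]
    - [0, 0, 0]
    - [0, 0, 0]
    - [0, 0, 0]
  delta_rot:
    - [0, 0, 0]
    - [0, 0, 0]
    - [0, 0, 0]
    - [0, 0, 0]
    - [0, 0, 0]
    - [0, 0, 0]
    - [0, 0, 0]
    - [0, 0, 0]

```text
clock: 10.55
eef_pos: [0.5443, -0.2745, 0.3]
tool_rot: [0.973, -0.231, 0.01, 0.002]
ft_force: [-0.6, 0.1, -0.8]
grip_width: 0.0262
```

```bash
python3 chk.py up; python3 belly.py up;  python3 - <<'E'
from workcell import bot
from h import *
o=bot.get_obs()
# way points: the flask axis sits at tool y -2 mm
for y,w in ((-1.6,0),(25.7,0)):pass
q=down(25.7);off=R.from_quat(q).apply([-.0003,-.0018,0])
t=np.array([.5465,.2635,.30])-off;print(t)
plan(o,[.50,0,.30],down(0));plan(o,t,q)
E
```

```text
10.55 [ 0.5443 -0.2745  0.3   ] [-0.57  0.15 -0.82] 0.026200150117005633 [-0.47  0.44  0.49  1.6   0.    1.57]
tool z [ 0.019 -0.009 -1.   ] x [ 0.893 -0.449  0.021]
belly centre in tool [-0.0007 -0.0016  0.0616] 1979
stopper [-0.0006 -0.0054 -0.033 ] tool tilt 1.18 flask tilt 2.55 top [ 0.546 -0.269  0.333] belly [ 0.5457 -0.2734  0.2382]
[0.54755091 0.26200816 0.3       ]
lin [-0.1631 -0.2253 -0.0036] | 0.278 rot [  0.27  -1.15 -26.71]
lin [-0.2384 -0.4807 -0.0052] | 0.537 rot [  0.54  -1.09 -52.41]
```

>>> jog_arm:
  jaw: [1, 1, 1, 1, 1, 1, 1, 1]
  linear:
    - [-0.005, -0.007, 0]
    - [-0.016, -0.022, -0.001]
    - [-0.036, -0.05, -0.002]
    - [-0.059, -0.081, -0.002]
    - [-0.083, -0.115, -0.003]
    - [-0.108, -0.149, -0.003]
    - [-0.135, -0.187, -0.004]
    - [-0.163, -0.225, -0.004]
  delta_rot:
    - [0, -0.2, -1]
    - [0, -0.5, -3]
    - [0, -0.8, -6]
    - [0, -1, -10]
    - [0.1, -1.1, -14]
    - [0.2, -1.1, -18.5]
    - [0.3, -1.1, -22.5]
    - [0.3, -1.1, -26.7]

```text
clock: 11.27
eef_pos: [0.5013, -0.0092, 0.3]
tool_rot: [1.0, 0.002, 0.0, -0.001]
ft_force: [0.9, 0.6, -1.0]
grip_width: 0.0262
```

Run:
```python
from workcell import bot
from h import *
o=bot.get_obs()
plan(o,[.5475,.262,.30],down(25.7))
```

```text
lin [ 0.0472 -0.271   0.0004] | 0.275 rot [ -0.07  -0.03 -25.49]
```

>>> jog_arm:
  jaw: [1, 1, 1, 1, 1, 1, 1, 1]
  linear:
    - [0.007, -0.04, 0]
    - [0.014, -0.08, 0]
    - [0.021, -0.12, 0]
    - [0.028, -0.16, 0]
    - [0.034, -0.195, 0]
    - [0.039, -0.225, 0]
    - [0.043, -0.248, 0]
    - [0.047, -0.263, 0]
  delta_rot:
    - [0, 0, -4]
    - [0, 0, -8]
    - [0, 0, -12]
    - [0, 0, -16]
    - [0, 0, -19.5]
    - [0, 0, -22]
    - [0, 0, -24]
    - [0, 0, -25.5]

```text
clock: 11.93
eef_pos: [0.5485, 0.2551, 0.2996]
tool_rot: [0.975, 0.223, -0.0, -0.001]
ft_force: [-0.2, 0.0, -1.3]
grip_width: 0.026
```

>>> jog_arm:
  jaw: [1, 1, 1, 1, 1, 1, 1, 1]
  linear:
    - [0, 0, 0]
    - [0, 0, 0]
    - [0, 0, 0]
    - [0, 0, 0]
    - [0, 0, 0]
    - [0, 0, 0]
    - [0, 0, 0]
    - [0, 0, 0]
  delta_rot:
    - [0, 0, 0]
    - [0, 0, 0]
    - [0, 0, 0]
    - [0, 0, 0]
    - [0, 0, 0]
    - [0, 0, 0]
    - [0, 0, 0]
    - [0, 0, 0]

```text
clock: 12.6
eef_pos: [0.5493, 0.2511, 0.3004]
tool_rot: [0.975, 0.22, 0.0, -0.001]
ft_force: [0.9, -0.3, -1.9]
grip_width: 0.026
```

```bash
python3 chk.py ov scene; python3 belly.py ov;  python3 - <<'E'
from workcell import bot
from h import *
o=bot.get_obs()
plan(o,[.5475,.262,.30],down(25.7))
c=bot.calibration("wrist");d=np.load("pics/ov_w.npy");P=cloud(c,d);z=P[...,2]
q=P[(d>0)&(abs(z-.133)<.006)&(np.hypot(P[...,0]-.5465,P[...,1]-.2635)<.043)]
print(len(q))
from scipy.optimize import least_squares
r=least_squares(lambda t:np.hypot(q[:,0]-t[0],q[:,1]-t[1])-.0355,[.546,.264],loss="soft_l1",f_scale=.003);print("ring",r.x.round(4))
E
```

```text
12.6 [0.5493 0.2511 0.3004] [ 0.9  -0.35 -1.9 ] 0.025981125536759776 [0.43 0.45 0.5  1.63 0.   1.56]
tool z [-0.     0.001 -1.   ] x [0.903 0.43  0.   ]
belly centre in tool [ 0.0003 -0.002   0.0617] 2028
stopper [ 0.0002 -0.0057 -0.033 ] tool tilt 0.06 flask tilt 2.17 top [0.547 0.257 0.333] belly [0.5487 0.2533 0.2386]
lin [ 0.003  -0.0104  0.0002] | 0.011 rot [-0.06 -0.02 -0.24]
1336
ring [0.5462 0.2639]
```

View pics/ov_w.png

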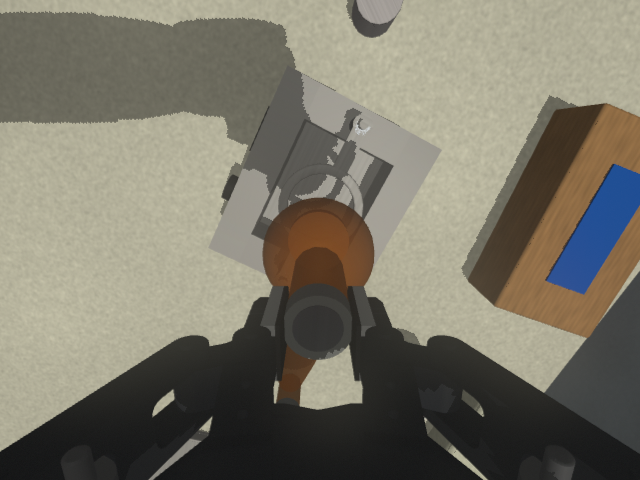

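View pics/ov_scene.png

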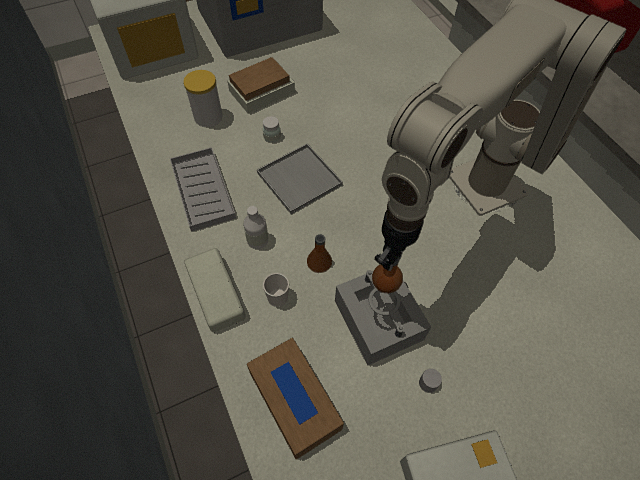

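The wrist view shows the flask at (318,250) upright, short of the ring centre at (320,200). The bath's ring is unobstructed in both views. I shift about 10 mm and descend to just above the ring.

>>> jog_arm:
  jaw: [1, 1, 1, 1, 1, 1, 1, 1]
  linear:
    - [0.001, -0.005, 0]
    - [0.0025, -0.0105, 0]
    - [0.0025, -0.0105, 0.01]
    - [0.0025, -0.0105, 0.025]
    - [0.0025, -0.0105, 0.04]
    - [0.0025, -0.0105, 0.054]
    - [0.0025, -0.0105, 0.063]
    - [0.0025, -0.0105, 0.067]
  delta_rot:
    - [0, 0, 0]
    - [0, 0, 0]
    - [0, 0, 0]
    - [0, 0, 0]
    - [0, 0, 0]
    - [0, 0, 0]
    - [0, 0, 0]
    - [0, 0, 0]

```text
clock: 13.37
eef_pos: [0.5461, 0.2624, 0.2313]
tool_rot: [0.975, 0.221, -0.001, -0.0]
ft_force: [-0.3, -0.2, -0.9]
grip_width: 0.0258
```

>>> jog_arm:
  jaw: [1, 1, 1, 1, 1, 1, 1, 1]
  linear:
    - [0, 0, 0]
    - [0, 0, 0]
    - [0, 0, 0]
    - [0, 0, 0]
    - [0, 0, 0]
    - [0, 0, 0]
    - [0, 0, 0]
    - [0, 0, 0]
  delta_rot:
    - [0, 0, 0]
    - [0, 0, 0]
    - [0, 0, 0]
    - [0, 0, 0]
    - [0, 0, 0]
    - [0, 0, 0]
    - [0, 0, 0]
    - [0, 0, 0]

```text
clock: 14.03
eef_pos: [0.547, 0.2622, 0.2333]
tool_rot: [0.975, 0.221, 0.0, -0.001]
ft_force: [-0.9, 0.9, -2.0]
grip_width: 0.0264
```

```bash
python3 chk.py ov2 scene; python3 belly.py ov2;  python3 - <<'E'
from workcell import bot
from h import *
o=bot.get_obs()
c=bot.calibration("wrist");d=np.load("pics/ov2_w.npy");P=cloud(c,d);z=P[...,2]
q=P[(d>0)&(abs(z-.133)<.005)&(np.hypot(P[...,0]-.5465,P[...,1]-.2635)<.043)&(np.hypot(P[...,0]-.5465,P[...,1]-.2635)>.028)]
print(len(q))
from scipy.optimize import least_squares
if len(q)>50:
  r=least_squares(lambda t:np.hypot(q[:,0]-t[0],q[:,1]-t[1])-.0355,[.546,.264],loss="soft_l1",f_scale=.003);print("ring",r.x.round(4))
E
```

```text
14.0333 [0.547  0.2622 0.2333] [-0.94  0.93 -1.98] 0.02644013274541224 [0.45 0.45 0.34 1.46 0.   1.57]
tool z [-0.     0.001 -1.   ] x [0.903 0.43  0.   ]
belly centre in tool [ 0.0003 -0.0019  0.0616] 2362
stopper [ 0.0002 -0.0056 -0.033 ] tool tilt 0.05 flask tilt 2.14 top [0.545 0.267 0.266] belly [0.5463 0.2641 0.1715]
1298
ring [0.5462 0.2647]
```

View pics/ov2_w.png

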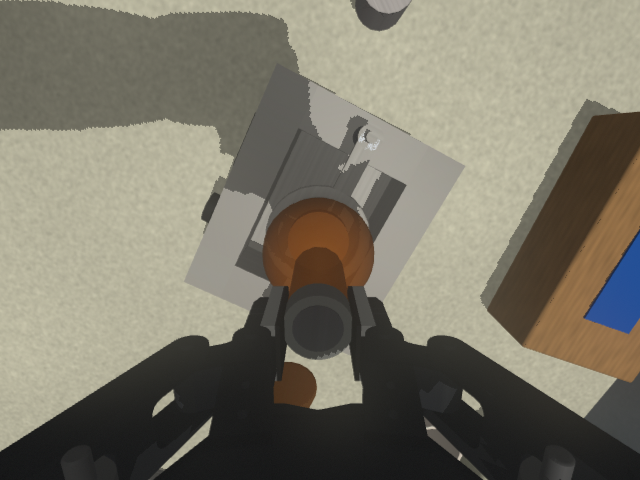

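The flask, at (318,245), now sits over the ring arc at (318,190). The belly axis and the ring centre agree within 1 mm. I descend onto the ring and start pressing.

>>> jog_arm:
  jaw: [1, 1, 1, 1, 1, 1, 1, 1]
  linear:
    - [0, 0, 0.004]
    - [0, 0, 0.009]
    - [0, 0, 0.014]
    - [0, 0, 0.018]
    - [0, 0, 0.022]
    - [0, 0, 0.025]
    - [0, 0, 0.028]
    - [0, 0, 0.03]
  delta_rot:
    - [0, 0, 0]
    - [0, 0, 0]
    - [0, 0, 0]
    - [0, 0, 0]
    - [0, 0, 0]
    - [0, 0, 0]
    - [0, 0, 0]
    - [0, 0, 0]

```text
clock: 14.8
eef_pos: [0.5471, 0.2619, 0.2034]
tool_rot: [0.975, 0.22, 0.0, -0.0]
ft_force: [0.1, -2.4, 3.7]
grip_width: 0.026
```

```bash
python3 chk.py pr1 scene; python3 belly.py pr1;  python3 - <<'E'
import cv2
im=cv2.imread("pics/pr1_scene.png");cv2.imwrite("pics/pr1z.png",cv2.resize(im[200:380,290:470],None,fx=3.3,fy=3.3,interpolation=cv2.INTER_CUBIC))
E
```

```text
14.8 [0.5471 0.2619 0.2034] [ 0.1  -2.39  3.68] 0.02603843588178595 [0.45 0.46 0.28 1.39 0.   1.57]
tool z [ 0.     0.001 -1.   ] x [0.903 0.43  0.   ]
belly centre in tool [ 0.0001 -0.0015  0.0616] 2412
stopper [ 0.0002 -0.0056 -0.033 ] tool tilt 0.04 flask tilt 2.46 top [0.545 0.267 0.236] belly [0.5465 0.2635 0.1417]
```

View pics/pr1z.png

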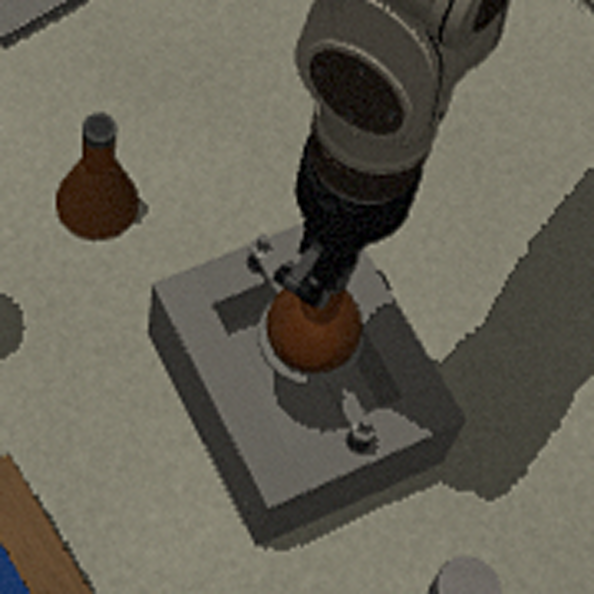

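View pics/pr1_w.png

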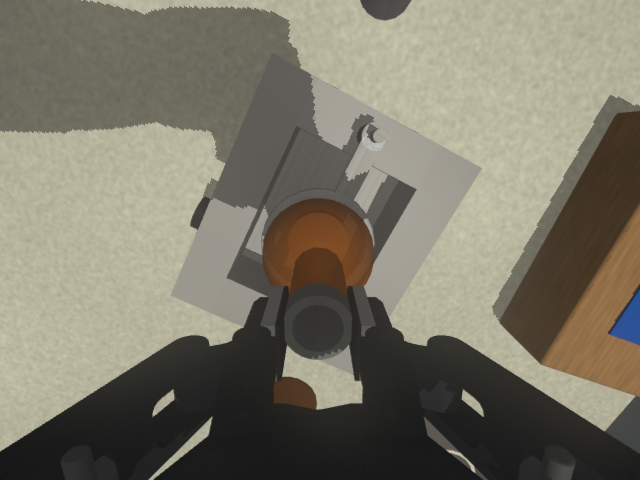

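The flask is seated: its belly is at (318,245) in the wrist view, cupped by the ring arc at (318,195), and the force is rising with the spring. I press on.

>>> jog_arm:
  jaw: [1, 1, 1, 1, 1, 1, 1, 1]
  linear:
    - [0, 0, 0.002]
    - [0, 0, 0.005]
    - [0, 0, 0.008]
    - [0, 0, 0.011]
    - [0, 0, 0.014]
    - [0, 0, 0.016]
    - [0, 0, 0.018]
    - [0, 0, 0.019]
  delta_rot:
    - [0, 0, 0]
    - [0, 0, 0]
    - [0, 0, 0]
    - [0, 0, 0]
    - [0, 0, 0]
    - [0, 0, 0]
    - [0, 0, 0]
    - [0, 0, 0]

```text
clock: 15.57
eef_pos: [0.5472, 0.262, 0.1852]
tool_rot: [0.975, 0.221, 0.001, -0.0]
ft_force: [-1.6, -3.8, 9.1]
grip_width: 0.0262
```

>>> jog_arm:
  jaw: [1, 1, 1, 1, 1, 1, 1, 1]
  linear:
    - [0, 0, 0.0003]
    - [0, 0, 0.0007]
    - [0, 0, 0.001]
    - [0, 0, 0.001]
    - [0, 0, 0.001]
    - [0, 0, 0.001]
    - [0, 0, 0.001]
    - [0, 0, 0.001]
  delta_rot:
    - [0, 0, 0]
    - [0, 0, 0]
    - [0, 0, 0]
    - [0, 0, 0]
    - [0, 0, 0]
    - [0, 0, 0]
    - [0, 0, 0]
    - [0, 0, 0]

```text
clock: 16.23
eef_pos: [0.5472, 0.262, 0.1845]
tool_rot: [0.975, 0.221, 0.001, -0.0]
ft_force: [-2.0, -2.5, 9.0]
grip_width: 0.026
```

>>> jog_arm:
  jaw: [1, 1, 1, 1, 1, 1, 1, 1]
  linear:
    - [0, 0, 0.0003]
    - [0, 0, 0.0007]
    - [0, 0, 0.001]
    - [0, 0, 0.001]
    - [0, 0, 0.001]
    - [0, 0, 0.001]
    - [0, 0, 0.001]
    - [0, 0, 0.001]
  delta_rot:
    - [0, 0, 0]
    - [0, 0, 0]
    - [0, 0, 0]
    - [0, 0, 0]
    - [0, 0, 0]
    - [0, 0, 0]
    - [0, 0, 0]
    - [0, 0, 0]

```text
clock: 16.9
eef_pos: [0.5472, 0.262, 0.1836]
tool_rot: [0.975, 0.221, 0.001, -0.0]
ft_force: [-1.8, -4.0, 8.6]
grip_width: 0.0261
```

```bash
python3 chk.py pr2; python3 belly.py pr2
```

```text
16.9 [0.5472 0.262  0.1836] [-1.84 -4.03  8.56] 0.026064938839095338 [0.45 0.47 0.24 1.34 0.   1.57]
tool z [ 0.001  0.001 -1.   ] x [0.903 0.43  0.002]
belly centre in tool [-0.     -0.0014  0.0616] 2458
stopper [ 0.0002 -0.0056 -0.033 ] tool tilt 0.1 flask tilt 2.48 top [0.545 0.267 0.217] belly [0.5466 0.2634 0.122 ]
```

>>> jog_arm:
  jaw: [1, 1, 1, 1, 1, 1, 1, 1]
  linear:
    - [-0.0002, 0.0002, 0.0003]
    - [-0.0004, 0.0004, 0.0007]
    - [-0.0005, 0.0005, 0.001]
    - [-0.0005, 0.0005, 0.001]
    - [-0.0005, 0.0005, 0.001]
    - [-0.0005, 0.0005, 0.001]
    - [-0.0005, 0.0005, 0.001]
    - [-0.0005, 0.0005, 0.001]
  delta_rot:
    - [0, 0, 0]
    - [0, 0, 0]
    - [0, 0, 0]
    - [0, 0, 0]
    - [0, 0, 0]
    - [0, 0, 0]
    - [0, 0, 0]
    - [0, 0, 0]

```text
clock: 17.62
eef_pos: [0.5472, 0.2617, 0.1828]
tool_rot: [0.975, 0.221, 0.001, -0.001]
ft_force: [-1.0, -4.0, 8.1]
grip_width: 0.0258
```

>>> jog_arm:
  jaw: [1, 1, 1, 1, 1, 1, 1, 1]
  linear:
    - [0, 0, 0.0003]
    - [0, 0, 0.0007]
    - [0, 0, 0.001]
    - [0, 0, 0.001]
    - [0, 0, 0.001]
    - [0, 0, 0.001]
    - [0, 0, 0.001]
    - [0, 0, 0.001]
  delta_rot:
    - [0, 0, 0]
    - [0, 0, 0]
    - [0, 0, 0]
    - [0, 0, 0]
    - [0, 0, 0]
    - [0, 0, 0]
    - [0, 0, 0]
    - [0, 0, 0]

```text
clock: 18.28
eef_pos: [0.5472, 0.2617, 0.1821]
tool_rot: [0.975, 0.221, 0.001, -0.001]
ft_force: [-2.2, -2.8, 10.9]
grip_width: 0.0261
```

>>> jog_arm:
  jaw: [1, 1, 1, 1, 1, 1, 1, 1]
  linear:
    - [0, 0, 0.0003]
    - [0, 0, 0.0007]
    - [0, 0, 0.001]
    - [0, 0, 0.001]
    - [0, 0, 0.001]
    - [0, 0, 0.001]
    - [0, 0, 0.001]
    - [0, 0, 0.001]
  delta_rot:
    - [0, 0, 0]
    - [0, 0, 0]
    - [0, 0, 0]
    - [0, 0, 0]
    - [0, 0, 0]
    - [0, 0, 0]
    - [0, 0, 0]
    - [0, 0, 0]

```text
clock: 18.95
eef_pos: [0.5473, 0.2618, 0.182]
tool_rot: [0.975, 0.221, 0.002, -0.001]
ft_force: [-2.8, -3.9, 13.9]
grip_width: 0.0262
```

The z reading has stalled at 0.182, as predicted, while the force climbs: this is the stop. I add a little margin and verify.

>>> jog_arm:
  jaw: [1, 1, 1, 1, 1, 1, 1, 1]
  linear:
    - [0, 0, 0.0005]
    - [0, 0, 0.001]
    - [0, 0, 0.0015]
    - [0, 0, 0.0015]
    - [0, 0, 0.0015]
    - [0, 0, 0.0015]
    - [0, 0, 0.0015]
    - [0, 0, 0.0015]
  delta_rot:
    - [0, 0, 0]
    - [0, 0, 0]
    - [0, 0, 0]
    - [0, 0, 0]
    - [0, 0, 0]
    - [0, 0, 0]
    - [0, 0, 0]
    - [0, 0, 0]

```text
clock: 19.62
eef_pos: [0.5474, 0.2618, 0.1818]
tool_rot: [0.975, 0.221, 0.002, -0.001]
ft_force: [-4.1, -4.1, 18.4]
grip_width: 0.0265
```

```bash
python3 chk.py pr3 scene top; python3 belly.py pr3
python3 - <<'E'
from workcell import bot
from h import *
for n in ["scene","wrist"]:
    c=bot.calibration(n);d=np.load(f"pics/pr3_{n[0] if n=='wrist' else n}.npy");P=cloud(c,d);z=P[...,2]
    r=np.hypot(P[...,0]-.5465,P[...,1]-.2638)
    q=P[(d>0)&(r>.033)&(r<.039)&(z>.085)&(z<.14)]
    h=np.histogram(q[:,2],np.arange(.085,.141,.003));print(n,dict(zip(h[1].round(3),h[0])))
im=cv2.imread("pics/pr3_scene.png");cv2.imwrite("pics/pr3z.png",cv2.resize(im[200:380,290:470],None,fx=3.3,fy=3.3,interpolation=cv2.INTER_CUBIC))
E
```

```text
19.6167 [0.5474 0.2618 0.1818] [-4.07 -4.12 18.44] 0.026512010465203753 [0.45 0.47 0.23 1.33 0.   1.57]
tool z [ 0.004  0.003 -1.   ] x [0.903 0.43  0.005]
belly centre in tool [-0.0003 -0.0016  0.0615] 2452
stopper [ 0.0002 -0.0058 -0.033 ] tool tilt 0.3 flask tilt 2.52 top [0.545 0.267 0.215] belly [0.5467 0.2633 0.1203]
scene {np.float64(0.085): np.int64(0), np.float64(0.088): np.int64(0), np.float64(0.091): np.int64(0), np.float64(0.094): np.int64(1), np.float64(0.097): np.int64(8), np.float64(0.1): np.int64(43), np.float64(0.103): np.int64(44), np.float64(0.106): np.int64(8), np.float64(0.109): np.int64(4), np.float64(0.112): np.int64(5), np.float64(0.115): np.int64(5), np.float64(0.118): np.int64(11), np.float64(0.121): np.int64(20), np.float64(0.124): np.int64(16), np.float64(0.127): np.int64(19), np.float64(0.13): np.int64(24), np.float64(0.133): np.int64(8), np.float64(0.136): np.int64(0)}
wrist {np.float64(0.085): np.int64(0), np.float64(0.088): np.int64(0), np.float64(0.091): np.int64(0), np.float64(0.094): np.int64(0), np.float64(0.097): np.int64(2), np.float64(0.1): np.int64(353), np.float64(0.103): np.int64(714), np.float64(0.106): np.int64(0), np.float64(0.109): np.int64(0), np.float64(0.112): np.int64(5), np.float64(0.115): np.int64(10), np.float64(0.118): np.int64(15), np.float64(0.121): np.int64(148), np.float64(0.124): np.int64(151), np.float64(0.127): np.int64(173), np.float64(0.13): np.int64(404), np.float64(0.133): np.int64(105), np.float64(0.136): np.int64(0)}
```

View pics/pr3z.png

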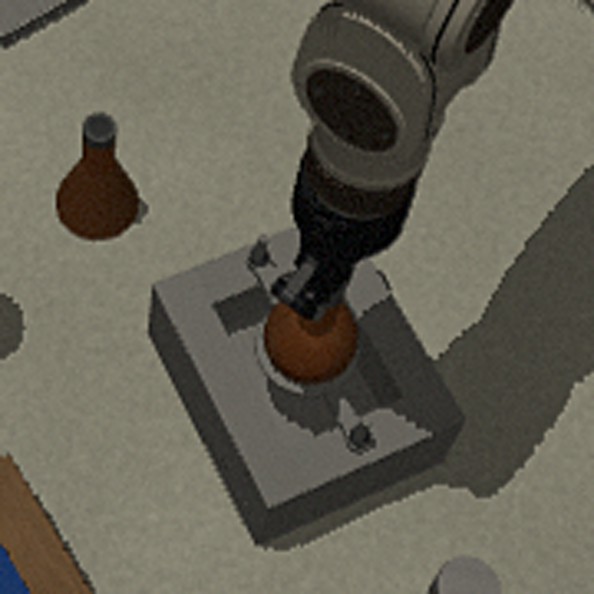

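View pics/pr3_w.png

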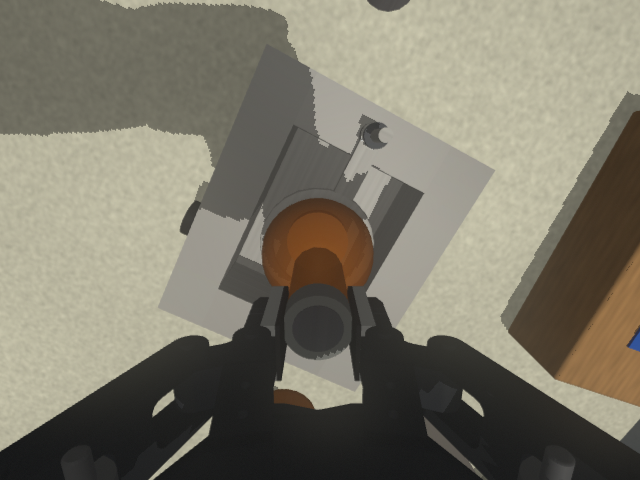

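View pics/pr3_top.png

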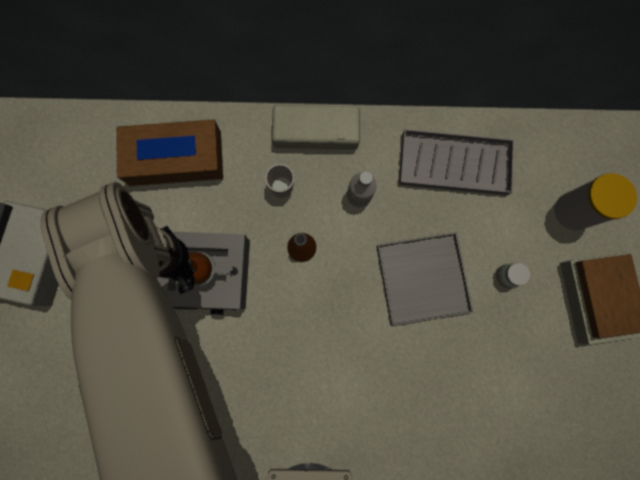

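The views show the flask upright in the ring: belly at (318,245) in the wrist view, (311,343) in the scene crop. The ring is visibly low around it. Depth puts the ring's top at 0.103 m (0.133 − 0.030). The conical flask, beaker, bottle and jar are at the same top-view pixels as at the start, and the tin is in place in the scene crop. I hold for one call to confirm it is steady.

>>> jog_arm:
  jaw: [1, 1, 1, 1, 1, 1, 1, 1]
  linear:
    - [0, 0, 0]
    - [0, 0, 0]
    - [0, 0, 0]
    - [0, 0, 0]
    - [0, 0, 0]
    - [0, 0, 0]
    - [0, 0, 0]
    - [0, 0, 0]
  delta_rot:
    - [0, 0, 0]
    - [0, 0, 0]
    - [0, 0, 0]
    - [0, 0, 0]
    - [0, 0, 0]
    - [0, 0, 0]
    - [0, 0, 0]
    - [0, 0, 0]

```text
clock: 20.43
eef_pos: [0.5474, 0.2617, 0.1818]
tool_rot: [0.975, 0.221, 0.002, -0.001]
ft_force: [-4.8, -5.8, 18.6]
grip_width: 0.0262
```

Run:
```python
from workcell import bot
from h import *
c=bot.calibration("scene");A=cv2.imread("pics/scene0.png").astype(int);B=cv2.imread("pics/pr3_scene.png").astype(int)
a,b=np.load("pics/scene0.npy"),np.load("pics/pr3_scene.npy")
for n,(u,v,w) in dict(conical=(318,253,12),bottle=(255,228,12),beaker=(276,290,12),jar=(271,128,9),tin=(431,380,9)).items():
    s=np.s_[v-w:v+w,u-w:u+w];print(n,np.median(np.abs(a[s]-b[s])).round(4),np.abs(A[s]-B[s]).mean().round(2))
o=bot.get_obs();print(o["eef_pos"].round(4),o["ft_force"].round(1))
if 10<o["ft_force"][2]<35: print(bot.job_done())
```

```text
conical 0.0029 4.55
bottle 0.0025 3.87
beaker 0.003 3.92
jar 0.0036 4.29
tin 0.0025 4.14
[0.5474 0.2617 0.1818] [-4.8 -5.8 18.6]
the job is handed in; nothing more can be done
None
```

I finished the job and handed it in at about 20.4 s of the 56 s allowed, with the arm still holding the flask down on the ring.

**What I did:** I gripped the round flask by its neck and tipped it to 41° with the stopper top near the tray's centre. I held it there for more than 2 s and brought it upright. I then seated it in the sprung ring and pressed it down, pushing only on the flask, until the ring stopped.

**Last checks:**
- **Press:** the ring's top measured about 0.103 m, which is 30 mm down, and the tool height had stopped changing at 0.182 m. The wrist force was steady at about 18.6 N upward.
- **Grip:** the flask had not slipped, with the belly staying 61.5 mm ahead of the tool point throughout.
- **Bystanders:** all five matched their starting images to within depth noise.

**What disagreed:**
- The flask's own tilt read about 2.5° from the wrist camera's stopper fit, against 0.3° for the tool. I think the pads skew that fit, because a cleaner stopper fit right after the lift showed no tilt, but I did not check it again.
- About 7 N of sideways force on the tool remained from a slight off-centre seating.
- On the way to the tray I made one shift along the wrong axes. It was in free air, and I corrected it before tipping.

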